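# Clamp the ski and offer up the binding's toe piece

## Task

Lock the ski: turn the vise's bar knob clockwise until it clicks over its detent and stays. Then lift the binding's toe piece off its stand, carry it across without it ever touching the ski, vise or upright drill bits in their rack, and hold it level about 1 cm above its four holes in the ski, centred, square to the ski, dial towards the ski tip. Finish while still holding it there motionless; leave the spare heel piece, glue bottle and screwdriver alone.

Things in the scene. Friction and masses are not known exactly. Their poses are not given: they have to be found in the camera images.
- toe: Loose toe piece of a ski binding, about 0.35 kg, upright on one stand. Origin: centre of its flat underside; y to its front. Black base plate 56 x 95 x 10 mm (x, y, z); on it an aluminium housing 36 mm wide in x, y -20 to +36, z 10 to 45 mm: grip this across x near y = +5, tips above the plate. 22 mm dial at the front to y = 46; two black wings at the rear (y -16 to -52, x to +-33, z to 36 mm).
- mount (a point): Centre of the toe piece's four hole marks (9 mm dark dots at x +-18, y +-36 mm) on the white ski's top face, 95 mm above the bench; y along the ski to its tip, z up. The toe piece's origin belongs above it, y along this y. A drill-bit rack stands on the robot's side: x -67 to -83, y -60 to +70 mm, bits to 126 mm above the bench. A mounted heel piece: y -270 to -385, to 160 mm above the bench.
- clamp_grip (a point): Grip point on the vertical axis of the vise's black bar knob, 132 mm above the bench, on the aluminium vise block on the robot's side of the ski. Bar 46 mm long along this point's x (turns with the knob), 14 mm wide in y, top 7 mm above this point; below it a 48 mm disc, its top 23 mm below this point. The ski's edge is 56 mm from the axis, its top 37 mm lower.
- clamp (a joint): Angle of that knob (rad), grows clockwise seen from above, 0 at the start. A spring detent resists (up to 0.12 N m, plus 0.02 friction) up to a ridge at 0.6, then pulls the knob on into its clicked seat near 1.2 (stop at 1.35). Let go before 0.6 it springs back.
- rig: The fixed assembly of the white ski (1.6 m long, 88 mm wide, top 95 mm above the bench), its two end supports, vise and bit rack. Origin on the bench under the ski's middle, under the vise; y along the ski to its tip, x away from the robot.
- stand_a: Plywood stand, 110 x 130 x 70 mm (x, y, z), fixed, on which the toe piece stands. Origin: centre of its underside.
- stand_b: The same stand on the other side, with the spare heel piece on it. Origin: centre of its underside.
- heel: Spare heel piece of a binding, 52 x 100 mm, 65 mm high, dark steel body with a sloping aluminium lever on top, no dial. Loose, leave alone. Origin: centre of its underside.
- glue: White glue bottle, 52 mm diameter, 140 mm high, standing loose beyond the ski. Leave alone. Origin: centre of its underside.
- screwdriver: Screwdriver, 200 mm long, 26 mm thick, lying loose beyond the ski. Leave alone. Origin: mid-length, on its underside; x along it.
- toe_dial (a point): Front face of the toe piece's dial, on its centre line: 46 mm ahead (+y) of the toe piece's origin and 26 mm above its underside; axes as the toe piece's.
There are look-alikes about, which are no part of the job. Leave any red look-alike of the stand_b alone.

How it is judged:
On the way, in this order (a step that is already met when the one before it is completed fails the run):
1. the knob is turned past its detent (value of joint clamp above 1 rad), for 0.2 s.
2. the toe piece is lifted off its stand in the gripper (height (world z) of toe above 0.085 m and contact force between the fingers and toe above 0.5 N), for 0.2 s.
At the end, for the whole second after the job is handed in: Knob above 1.0 rad; toe piece still, in the fingers, touching nothing else, underside 4 to 18 mm above the ski, centred within 6 mm along and across, yaw within 0.1 rad, dial to the tip, upright within 0.1 rad; heel piece, glue and screwdriver moved under 20 mm (value of joint clamp above 1 rad and x of toe in the frame of mount between -0.006 and 0.006 m and y of toe in the frame of mount between -0.006 and 0.006 m and z of toe in the frame of mount between 0.004 and 0.018 m and angle between the y axis of toe and the y axis of mount, either way round below 0.1 rad and y of toe_dial in the frame of mount above 0 m and angle between toe's own z axis and vertical below 0.1 rad and linear speed of toe below 0.02 m/s and contact force between the fingers and toe above 0.5 N and contact force between toe and rig below 0.2 N and contact force between toe and stand_a below 0.2 N and contact force between toe and stand_b below 0.2 N and contact force between toe and heel below 0.2 N and contact force between toe and glue below 0.2 N and contact force between toe and screwdriver below 0.2 N and distance of each of heel, glue, screwdriver from where it was at the start of the episode below 0.02 m); the arm keeps its last pose, push and grip.
It fails at once if The toe piece touches the ski, vise or rack (contact force between toe and rig above 1 N).
It fails at once if The spare heel piece is moved (distance of heel from where it was at the start of the episode above 0.02 m).
It fails at once if The glue bottle is moved (distance of glue from where it was at the start of the episode above 0.02 m).
It fails at once if The screwdriver is moved (distance of screwdriver from where it was at the start of the episode above 0.02 m).
It also fails if it takes over 53 s, if anything falls off the work surface, if the arm or the gripper's body presses on something with over 40 N, if the wrist force passes 120 N, or if a joint passes its speed limit or range.

## Robot

A 6-joint arm with a two-finger parallel gripper is mounted at the origin on the work surface. World frame = base frame: x ahead of the robot, y to its left, z up, the work surface at z = 0. Lengths are in m, angles in rad, forces in N, time in s.
With the tool pointing down it reaches from about 0.4 to 0.825 m from the base axis. Payload 7 kg.
Tool frame: the origin (TCP) lies on the mounting face of the last link; the fingertips stand 178 mm ahead of it and the grasp point (between the pads) lies 159 mm ahead of it; z points along the fingers, y is the line along which they close (so a half turn about z gives the same grasp; the last joint's range is limited). The gripper opens to 88 mm and grips with 3 to 60 N. Pads are 19 mm wide; open, the fingers measure 130 mm over their backs; the gripper's body (78 mm by 193 mm) begins 47 mm behind the grasp point.
Start: joints at [-0.981, 0.359, 0.012, 0, -1.224, -0.288], TCP at [0.201, -0.644, 0.405] pointing down, gripper open.
Joint ranges: [-3.07, 3.07], [-1.43, 2.12], [-1.02, 1.25], [-3.03, 1.67], [-3.05, -0], [-3.03, 3.03]. Speed limits (rad/s): [2.39, 2.39, 3.01, 3.14, 3.14, 3.14].

## Interface

Orientations are given as a rotation vector (axis times angle).
In Python, from bench import robot, claw, solve_ik, telemetry, cams, ticket gives the robot as it stands. The module is installed in compiled form; this text tells all that it offers. Calls block until the motion is done:
- robot.move_ptp(position, orientation): joint-space move of the TCP to a pose.
- robot.move_linear(position, rotation=None, velocity=0.15): straight line of the TCP; rotation=None keeps the orientation; velocity is the mean speed in m/s.
- robot.move_joints(angles): joint-space move.
- claw.set_gripper(opening, grasp_force=None): opening from 0.0 (shut) to 1.0 (fully open); grasp_force is the grip in N (None keeps the last); returns when the fingers have stopped.
- robot.hold(seconds).
- solve_ik(position, orientation): joint angles nearest the present ones, or None.
- telemetry.get_obs(): the state.
- cams.camera(name): name is "scene" or "top" or "wrist"; returns a dict with "img" (400x640x3 uint8, blue, green, red), "vfov" (degrees; the focal length in pixels is half the picture's height over the tangent of half this angle, whatever the lens; pixels are square), "cx", "cy" (the principal point, pixels), "dist" ([k1, k2, p1, p2, k3] as OpenCV has them; the pictures are not rectified), "pose" (4x4, takes a point from camera to world coordinates); the wrist camera has in their place "mount" (4x4, takes a point from camera to tool coordinates, whose origin is the TCP and whose axes are the flange's). Camera axes: x right, y down, z forward; pixel columns grow to the right and rows downward; lengths in m; the calibration is good to about 2 mm. A picture is of the moment at which its call begins: read the wrist's pose just before it. There is no depth.
A pose or a line that the arm cannot do raises robot.PlanningError and nothing moves.
- ticket.close_job(): hands the job in; it is judged then, once.
The state is a dict: "clock": time; "joint_positions": joint angles; "qd": joint speeds; "joint_efforts": joint torques, N m; "tool_pos": TCP position; "orientation": TCP orientation; "contact_force": force on the tool from outside, world axes, zero at the start; "moment": the same for the moment, N m; "width": opening from 0.0 (shut) to 1.0 (fully open); "gripper_force": force on a finger pad.
Only numpy, scipy, OpenCV 4.12 (cv2) and the standard library are available. Lean on these libraries where they do the work, as an engineer would, in place of code of your own. Each camera call takes 0.05 s, during which the arm holds its last target. There are 200 camera calls.

## Working session

There is one attempt and no reset: what is moved stays moved. The work goes in short steps, each a Python script; the robot and the scene stay as the last script left them, time stands still between calls to the robot, and variables do not carry over. Pictures are saved under pics/ and viewed, at most 11 in all, crops included, and the job is handed in when it is done.

```bash
mkdir -p pics; python3 - <<'E'
from bench import robot, claw, solve_ik, telemetry, cams, ticket
import cv2,json,numpy as np
np.set_printoptions(precision=4,suppress=True)
for n in ("scene","top","wrist"):
    o=telemetry.get_obs()
    c=cams.camera(n); cv2.imwrite(f"pics/{n}0.png",c["img"])
    print(n,{k:(np.array(v) if k!="img" else 0) for k,v in c.items()})
print(o)
E
```

```text
scene {'img': 0, 'vfov': array(45.0337), 'cx': array(326.186), 'cy': array(198.7403), 'dist': array([-0.1243,  0.    ,  0.    ,  0.    ,  0.    ]), 'pose': array([[-0.6841,  0.4584, -0.5673,  1.172 ],
       [ 0.7291,  0.4496, -0.5159,  0.5479],
       [ 0.0186, -0.7666, -0.6419,  0.8839],
       [ 0.    ,  0.    ,  0.    ,  1.    ]])}
top {'img': 0, 'vfov': array(56.0661), 'cx': array(325.0485), 'cy': array(193.8499), 'dist': array([-0.0355,  0.    ,  0.    ,  0.    ,  0.    ]), 'pose': array([[-0.0108, -0.9902,  0.139 ,  0.3696],
       [-0.9993,  0.0057, -0.0367, -0.055 ],
       [ 0.0355, -0.1393, -0.9896,  0.9914],
       [ 0.    ,  0.    ,  0.    ,  1.    ]])}
wrist {'img': 0, 'vfov': array(58.788), 'cx': array(322.3161), 'cy': array(203.1338), 'dist': array([-0.0646,  0.    ,  0.    ,  0.    ,  0.    ]), 'mount': array([[-0.0002, -0.9576, -0.2881,  0.0773],
       [ 1.    ,  0.    , -0.0008,  0.001 ],
       [ 0.0008, -0.2881,  0.9576,  0.0194],
       [ 0.    ,  0.    ,  0.    ,  1.    ]])}
{'clock': 0.1, 'joint_positions': array([-0.9809,  0.3593,  0.0111, -0.0003, -1.2241, -0.2881]), 'qd': array([-0.0008, -0.0011,  0.0005,  0.0005, -0.0007, -0.0001]), 'joint_efforts': array([ -0.0024, -58.4163,  29.3752,   7.0156,   0.0102,  -0.0001]), 'tool_pos': array([ 0.2006, -0.6443,  0.4038]), 'orientation': array([ 0.4721, -3.1055, -0.0022]), 'contact_force': array([ 0.3259,  0.0416, -0.1835]), 'moment': array([ 0.0179, -0.0135, -0.0081]), 'gripper_force': 0.0, 'width': 0.9959332822483234}
```

View pics/top0.png

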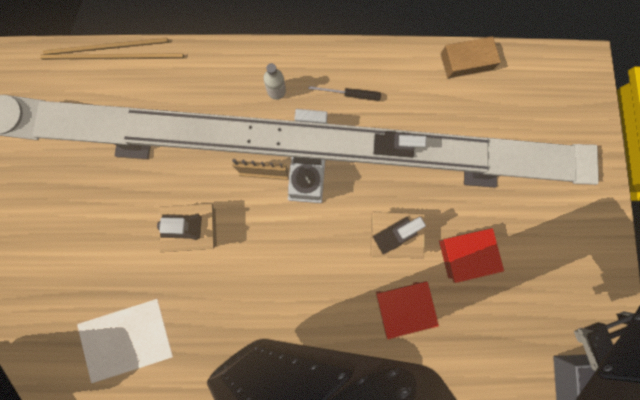

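View pics/scene0.png

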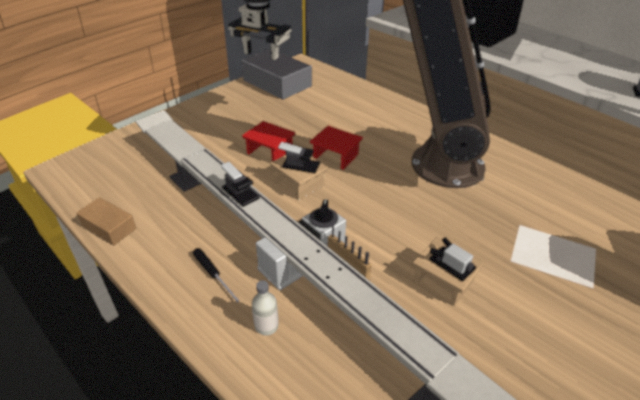

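The top view has the ski tip at left (round end, 5,115). The hole marks are near (250,127), (279,129), (248,142) and (277,144), and the knob is at (307,178). The toe piece on its stand is at (180,226), with its dial to the left at about (160,226). Heel-like pieces are the spare at (400,235) and the mounted one at (400,143). The piece with a square housing, wings and a dial, at (180,226), fits the toe. I'll locate these roughly, then look closer with the wrist camera.

```bash
cat > h.py <<'E'
from bench import robot, claw, solve_ik, telemetry, cams, ticket
import cv2,numpy as np,pickle
from scipy.spatial.transform import Rotation as R
np.set_printoptions(precision=4,suppress=True)
def snap(name,fn):
    o=telemetry.get_obs(); c=cams.camera(name)
    if name=="wrist":
        T=np.eye(4);T[:3,:3]=R.from_rotvec(o["orientation"]).as_matrix();T[:3,3]=o["tool_pos"];c["pose"]=T@c["mount"]
    cv2.imwrite(f"pics/{fn}.png",c["img"]);pickle.dump(c,open(f"pics/{fn}.pkl","wb"));return c
def K(c):
    f=200/np.tan(np.radians(c["vfov"])/2);return np.array([[f,0,c["cx"]],[0,f,c["cy"]],[0,0,1]])
def p2w(c,px,z):
    u=cv2.undistortPoints(np.array([[px]],float),K(c),np.array(c["dist"]))[0,0]
    T=np.array(c["pose"]);d=T[:3,:3]@[*u,1];return T[:3,3]+d*(z-T[2,3])/d[2]
def w2p(c,P):
    Ti=np.linalg.inv(c["pose"])
    return cv2.projectPoints(np.array(P,float).reshape(-1,3),cv2.Rodrigues(Ti[:3,:3])[0],Ti[:3,3],K(c),np.array(c["dist"]))[0][:,0]
def down(yaw):
    """tool z down, tool y (closing line) along world heading yaw"""
    y=np.array([np.cos(yaw),np.sin(yaw),0]);z=np.array([0,0,-1.]);x=np.cross(y,z)
    return R.from_matrix(np.c_[x,y,z]).as_rotvec()
E
python3 - <<'E'
from h import *
c=snap("top","top1")
for n,p,z in [("m",(250,127),.095),("m",(279,129),.095),("m",(248,142),.095),("m",(277,144),.095),("knob",(307,178),.135),("toe",(180,226),.1),("dial",(160,226),.096),("heel",(400,235),.12),("glue",(275,85),.07),("tip",(5,115),.095),("end",(590,163),.095)]: print(n,p2w(c,p,z))
E
```

```text
m [0.6627 0.0948 0.095 ]
m [0.6575 0.0235 0.095 ]
m [0.6247 0.099  0.095 ]
m [0.6195 0.0281 0.095 ]
knob [ 0.5272 -0.0454  0.135 ]
toe [0.4205 0.2539 0.1   ]
dial [0.421  0.3024 0.096 ]
heel [ 0.3942 -0.261   0.12  ]
glue [0.7835 0.037  0.07  ]
tip [0.6976 0.7041 0.095 ]
end [ 0.5711 -0.766   0.095 ]
```

```bash
python3 - <<'E'
from h import *
yaw=np.pi/2
robot.move_ptp([0.54,0.02,0.44],down(yaw)); print(telemetry.get_obs()["clock"],telemetry.get_obs()["joint_positions"])
snap("wrist","w1")
robot.move_ptp([0.36,0.25,0.44],down(yaw)); print(telemetry.get_obs()["clock"],telemetry.get_obs()["joint_positions"])
snap("wrist","w2")
E
```

```text
2.8417 [ 0.3989  0.1148 -0.2297  0.0001 -1.2264 -1.9704]
4.0167 [ 1.0588 -0.0685 -0.4186  0.0002 -1.2207 -2.6298]
```

View pics/w1.png

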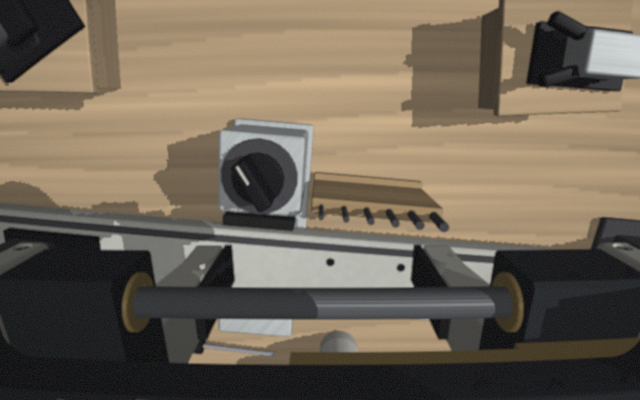

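View pics/w2.png

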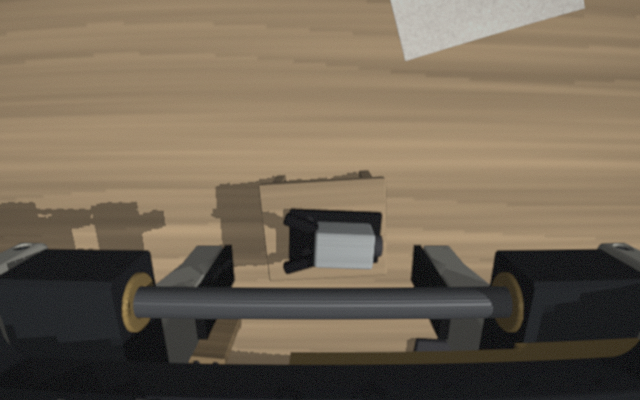

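w1 shows the knob at about (262,175), with two hole marks at (330,262) and (401,268). The fingers hide the other row. w2 shows the toe piece with its housing at x 315–375, y 222–268, the dial at right (world +y) and the wings at left. I'll take a better view of the marks on the way back, then one enlarged montage.

```bash
python3 - <<'E'
from h import *
robot.move_ptp([0.65,0.04,0.44],down(np.pi/2)); print(telemetry.get_obs()["clock"])
c=snap("wrist","w3")
def crop(i,x,y,w,h,s): return cv2.resize(i[y:y+h,x:x+w],None,fx=s,fy=s,interpolation=cv2.INTER_CUBIC)
L=lambda n:cv2.imread(f"pics/{n}.png")
a=crop(L("w1"),215,120,100,75,4); b=crop(L("w2"),270,190,130,75+20,4)[:300]
b=crop(L("w2"),280,200,100,75,4); d=crop(L("w3"),200,80,320,120,2.5)
print(w2p(c,[.641,.061,.095]),w2p(c,[.527,-.045,.132]))
cv2.imwrite("pics/m1.png",np.vstack([np.hstack([a,b]),d]))
E
```

```text
5.4083
[[343.1408 173.341 ]] [[208.3129  36.6341]]
```

View pics/m1.png

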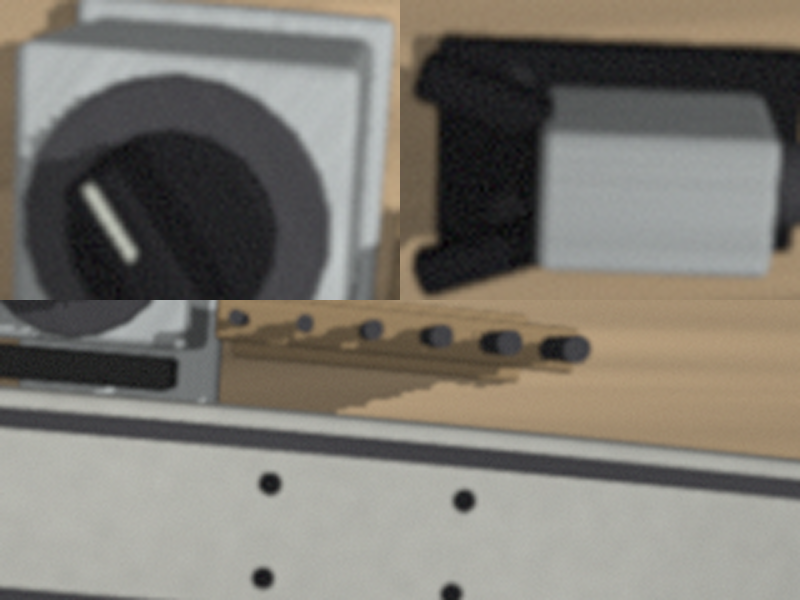

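Montage m1 shows four marks (w3 pixels about (308,153), (386,160), (305,191), (380,197)). The knob disc is centred near (259,176) in w1, and the bar lies along the white stripe. The toe housing's top corners in w2 are about (316,232), (375,235), (372,268) and (315,266). I'll compute poses and overlay the models to check them.

```bash
cat > m.py <<'E'
from h import *
L=lambda n:pickle.load(open(f"pics/{n}.pkl","rb"))
w1,w2,w3=L("w1"),L("w2"),L("w3")
# marks order: (-x,-y),(-x,+y),(+x,-y),(+x,+y)
M=np.array([p2w(w3,p,.095) for p in [(308,153.2),(385.6,160.4),(305.2,191.2),(380.4,197.2)]])
mount=M.mean(0); d=(M[1]-M[0]+M[3]-M[2])[:2]; syaw=np.arctan2(d[1],d[0])  # heading of ski y
H=np.array([p2w(w2,p,.115) for p in [(316.25,232.5),(375,235.5),(372.5,268.25),(315,266.25)]])
d=(H[1]-H[0]+H[2]-H[3])[:2]; tyaw=np.arctan2(d[1],d[0])
toe=H.mean(0)[:2]-.008*np.array([np.cos(tyaw),np.sin(tyaw)])
disc=p2w(w1,(259.3,176),.109)
s=[p2w(w1,p,.139) for p in [(237,166.2),(248.8,185.5)]]; byaw=np.arctan2(*(s[1]-s[0])[[1,0]])
def pts(o,yawy,z,P):
    """frame with y axis heading yawy"""
    ey=np.array([np.cos(yawy),np.sin(yawy)]);ex=np.array([ey[1],-ey[0]])
    return [[*(o[:2]+a*ex+b*ey),z] for a,b in P]
E
python3 - <<'E'
from m import *
print("M",M[:,:2],np.linalg.norm(M[1]-M[0]),np.linalg.norm(M[2]-M[0]));print("mount",mount,syaw)
print("H",H[:,:2],np.linalg.norm(H[1]-H[0]),np.linalg.norm(H[2]-H[1]));print("toe",toe,tyaw)
print("disc",disc,"stripe",s,byaw)
ey=np.array([np.cos(syaw),np.sin(syaw)]);ex=np.array([ey[1],-ey[0]])
print("knob in mount",(disc[:2]-mount[:2])@ex,(disc[:2]-mount[:2])@ey)
def draw(img,c,poly,col): cv2.polylines(img,[np.int32(np.array(w2p(c,poly))*S-off*S)],True,col,1)
S=6
def crop(c,x,y,w,h,f=1): 
    return cv2.convertScaleAbs(cv2.resize(c["img"][y:y+h,x:x+w],None,fx=S,fy=S,interpolation=cv2.INTER_CUBIC),alpha=f,beta=15)
off=np.array([215,125]);a=crop(w1,215,125,90,95,2)
th=np.linspace(0,6.28,40)
draw(a,w1,pts(disc,0,.109,np.c_[.024*np.cos(th),.024*np.sin(th)]),(0,255,0))
B=[(-.007,-.023),(.007,-.023),(.007,.023),(-.007,.023)]
draw(a,w1,pts(disc,byaw,.139,B),(0,0,255))
S=4
off=np.array([270,190]);b=crop(w2,270,190,120,142)
for P,z in (([(-.028,-.0475),(.028,-.0475),(.028,.0475),(-.028,.0475)],.08),([(-.018,-.02),(.018,-.02),(.018,.036),(-.018,.036)],.115)):
    draw(b,w2,pts(toe,tyaw,z,P),(0,0,255))
h=max(a.shape[0],b.shape[0]);o=np.zeros((h,800,3),np.uint8);o[:a.shape[0],:540]=a;o[:b.shape[0],320:]=b[:,:480] if 0 else o[:b.shape[0],320:]
o[:b.shape[0],540:]=b[:,60:320]
cv2.imwrite("pics/m2.png",o[:600])
E
```

```text
M [[0.6221 0.0283]
 [0.6287 0.1002]
 [0.6583 0.0253]
 [0.6642 0.097 ]] 0.07217616385218814 0.036315710394881864
mount [0.6433 0.0627 0.095 ] 1.484043508992016
H [[0.4032 0.245 ]
 [0.4062 0.2994]
 [0.4398 0.2986]
 [0.4376 0.2437]] 0.054480350170903476 0.03365716108483407
toe [0.4213 0.2637] 1.5231153220090878
disc [ 0.5307 -0.0362  0.109 ] stripe [array([ 0.516 , -0.0484,  0.139 ]), array([ 0.5321, -0.0398,  0.139 ])] 0.4937620566939809
knob in mount -0.10359832974672145 -0.10833044700553066
```

View pics/m2.png

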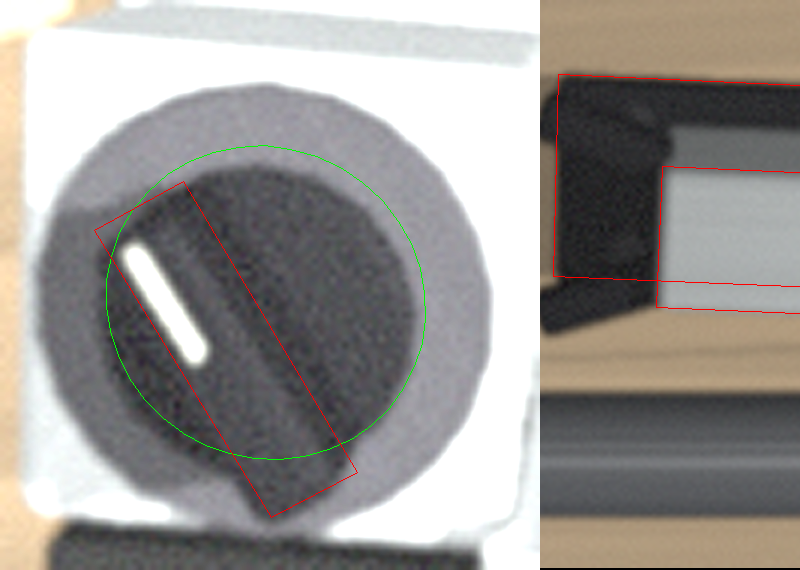

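m2 shows the toe overlay matching the plate and housing. The black knob disc's centre lies a few pixels below my guess, and the bar's centre line runs through the white stripe. I'll take one picture from straight above the knob to settle it.

```bash
python3 - <<'E'
from m import *
robot.move_ptp([0.607,-0.037,0.40],down(np.pi/2)); print(telemetry.get_obs()["clock"])
c=snap("wrist","w4"); S=6
p=w2p(c,[.532,-.037,.139])[0]; print(p)
o=np.int32(p)-[65,48]; print(o)
a=cv2.convertScaleAbs(cv2.resize(c["img"][max(o[1],0):o[1]+96,o[0]:o[0]+130],None,fx=S,fy=S,interpolation=cv2.INTER_CUBIC),alpha=2,beta=15)
cv2.imwrite("pics/m3.png",a)
E
```

```text
5.9333
[320.6012 101.8685]
[255  53]
```

View pics/m3.png

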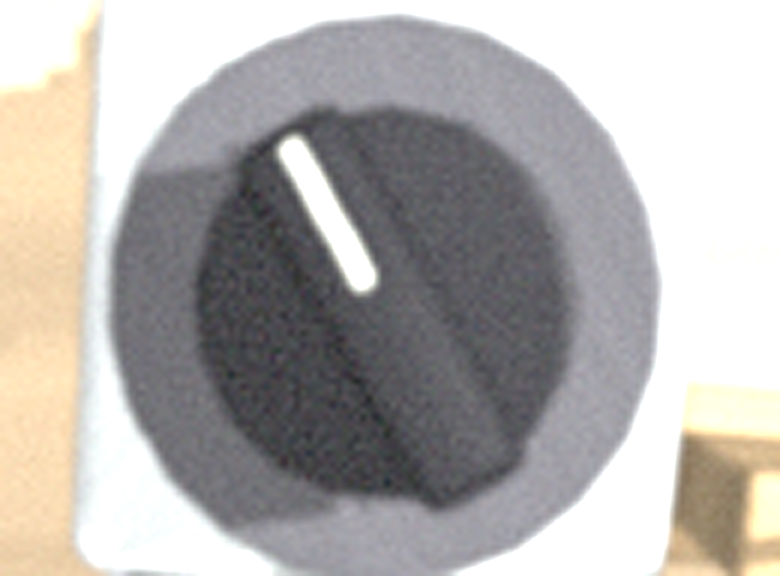

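m3 shows the bar centred at (386,309) in the crop, which is w4 pixel (319.3,104.5). The bar runs from the stripe end (292,134) to (480,484). Now I'll grip and turn the knob.

```bash
python3 - <<'E'
from m import *
w4=L("w4"); off=np.array([255,53])
k=p2w(w4,off+np.array([386,309])/6,.139)
e=[p2w(w4,off+np.array(p)/6,.139) for p in [(292,134),(480,484)]]
by=np.arctan2(*(e[1]-e[0])[[1,0]]); print(k,by,np.linalg.norm(e[1]-e[0]))
ey=np.array([np.cos(syaw),np.sin(syaw)]);ex=np.array([ey[1],-ey[0]]);print((k-mount)[:2]@ex,(k-mount)[:2]@ey)
rot=down(by+np.pi/2)
claw.set_gripper(0.38,25)
robot.move_ptp([k[0],k[1],.34],rot)
robot.move_linear([k[0],k[1],.292],velocity=.08)
o=telemetry.get_obs();print(o["clock"],o["contact_force"])
claw.set_gripper(0.0,30)
o=telemetry.get_obs();print(o["clock"],o["width"]*88,o["gripper_force"],o["contact_force"],o["moment"],o["tool_pos"])
if o["gripper_force"]>3:
    q=np.array(o["joint_positions"]);
    for f in (.5,1):
        t=q.copy();t[5]-=1.22*f;robot.move_joints(t)
        o=telemetry.get_obs();print(o["clock"],o["joint_positions"][5]-q[5],o["contact_force"],o["moment"],o["width"]*88)
snap("wrist","w5")
E
```

```text
[ 0.5337 -0.0378  0.139 ] 0.5029159729735407 0.042833894725184674
-0.1005017705667076 -0.10966822650127282
8.2917 [ 0.0147  0.0965 -0.0443]
8.7583 13.966337542903789 29.964504539966583 [ 1.7335 -6.9087 -0.2411] [-2.2692 -1.1244  0.0577] [ 0.5342 -0.0385  0.2925]
9.3917 -0.610272345180134 [ 2.2877 -4.9996 -3.0622] [-1.9024 -0.9933 -0.0193] 14.260250379260357
10.025 -1.220245577102562 [  2.8672 -10.2546  -3.0958] [-3.4066 -1.0223 -0.0375] 13.868459010169612
```

```bash
python3 - <<'E'
from m import *
claw.set_gripper(0.38)
p=telemetry.get_obs()["tool_pos"]
robot.move_linear([p[0],p[1],.34],velocity=.1)
robot.move_ptp([0.607,-0.037,0.40],down(np.pi/2)); print(telemetry.get_obs()["clock"])
c=snap("wrist","w6")
a=cv2.convertScaleAbs(cv2.resize(c["img"][53:149,255:385],None,fx=3,fy=3,interpolation=cv2.INTER_CUBIC),alpha=2,beta=15)
cv2.imwrite("pics/m4.png",a)
E
```

```text
12.0417
```

View pics/m4.png

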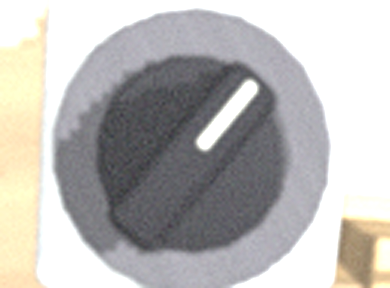

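m4 shows the stripe swung to the upper right, from (205,143) to (250,87). That is about 1.18 rad clockwise, so the knob is seated in its click. Now the toe piece, the one at w2 (345,245) with wings and dial; crops m1 and m2 confirmed it.

```bash
python3 - <<'E'
from m import *
ey=np.array([np.cos(tyaw),np.sin(tyaw)]); g=toe+.005*ey; rot=down(tyaw+np.pi/2)
robot.move_ptp([*g,.36],rot); claw.set_gripper(0.85,30)
robot.move_linear([*g,.2635],velocity=.1)
o=telemetry.get_obs();print(o["clock"],o["contact_force"],o["joint_positions"])
claw.set_gripper(0.0,30)
o=telemetry.get_obs();print(o["clock"],o["width"]*88,o["gripper_force"],o["contact_force"],o["moment"],o["tool_pos"])
if o["width"]*88>30:
    robot.move_linear([*g,.385],velocity=.1); robot.hold(.2)
    o=telemetry.get_obs();print(o["clock"],o["width"]*88,o["gripper_force"],o["contact_force"],o["moment"],o["tool_pos"])
c=snap("wrist","w7")
E
```

```text
15.425 [-0.042  -0.3674  0.2331] [ 0.9612  0.2156 -0.5538  0.0002 -0.8004 -1.0088]
16.1333 35.80757152719251 29.98013824224472 [-0.0319 -0.5584  1.2939] [-0.073   0.0376 -0.0715] [0.4216 0.2687 0.2636]
17.7 36.46268824609128 29.980442225933075 [-0.1986  0.5396 -4.5993] [0.0917 0.0789 0.0201] [0.4216 0.2686 0.3845]
```

View pics/w7.png

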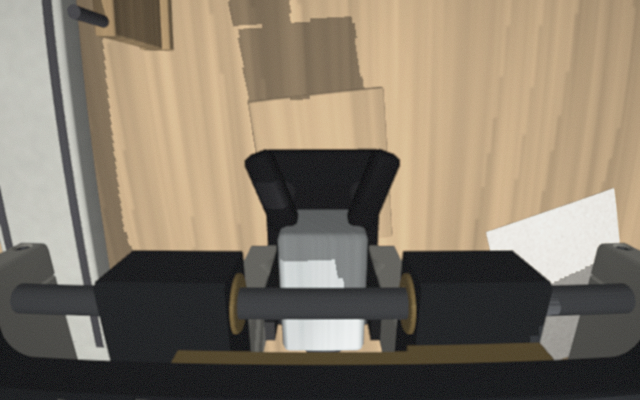

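w7 shows the toe piece held square between the fingers, with its wings at the top (rear) and the housing's top rear edge from about (279,229) to (367,229). I'll check that edge against the model, and where the marks will be.

```bash
python3 - <<'E'
from m import *
c=L("w7"); T=np.array(c["pose"])@np.linalg.inv(c["mount"]); t=T[:3,3]
ey=np.array([np.cos(tyaw),np.sin(tyaw)]); o=t[:2]-.005*ey; z0=t[2]-.1935
print("rear top edge",w2p(c,pts(o,tyaw,z0+.045,[(-.018,-.02),(.018,-.02)])))
print("plate rear",w2p(c,pts(o,tyaw,z0+.01,[(-.028,-.0475),(.028,-.0475)])))
for dy in(-.003,.003): print(dy,w2p(c,pts(o,tyaw,z0+.045,[(-.018,-.02+dy),(.018,-.02+dy)])))
a=cv2.resize(c["img"][140:250,230:420],None,fx=4,fy=4,interpolation=cv2.INTER_CUBIC)
def dr(P,z):cv2.polylines(a,[np.int32((w2p(c,pts(o,tyaw,z0+z,P))-[230,140])*4)],True,(0,0,255),1)
dr([(-.018,-.02),(.018,-.02),(.018,.036),(-.018,.036)],.045);dr([(-.028,-.0475),(.028,-.0475),(.028,.0475),(-.028,.0475)],.01)
cv2.imwrite("pics/m5.png",cv2.convertScaleAbs(a,alpha=1.3,beta=20))
E
```

```text
rear top edge [[369.1714 235.5615]
 [277.1203 235.6052]]
plate rear [[383.2752 152.0701]
 [262.6285 152.1053]]
-0.003 [[369.4717 228.3755]
 [276.827  228.4179]]
0.003 [[368.8725 242.6541]
 [277.4123 242.6989]]
```

View pics/m5.png

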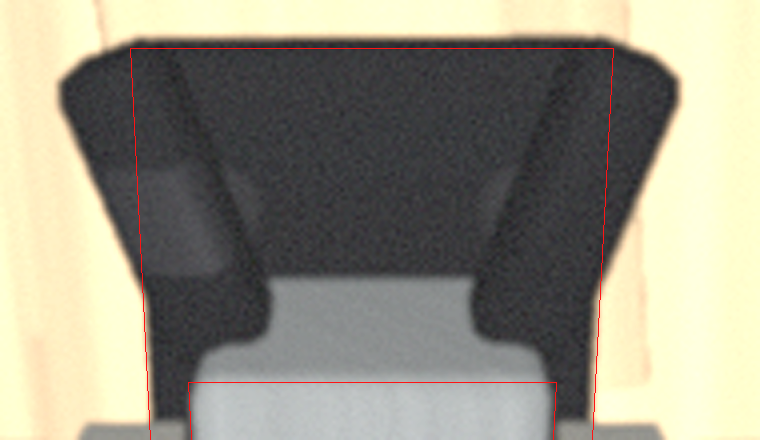

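The overlay shows the toe about 0.8 mm further back than modelled, and square. I'll carry it to the mount and correct for that.

```bash
python3 - <<'E'
from m import *
ey=np.array([np.cos(syaw),np.sin(syaw)]); g=mount[:2]+.0058*ey; rot=down(syaw+np.pi/2)
robot.move_linear([*g,.385],rot,velocity=.15)
robot.move_linear([*g,.2995],rot,velocity=.05); robot.hold(.4)
o=telemetry.get_obs();print(o["clock"],o["width"]*88,o["gripper_force"],o["contact_force"],o["moment"],o["tool_pos"],g,R.from_rotvec(o["orientation"]).as_matrix(),rot)
c=snap("wrist","w8"); s=snap("scene","s8")
o0=np.array(o["tool_pos"])[:2]-.0058*ey
a=cv2.resize(s["img"][200:300,260:400],None,fx=4,fy=4,interpolation=cv2.INTER_CUBIC)
def dr(P,z):cv2.polylines(a,[np.int32((w2p(s,pts(o0,syaw,z,P))-[260,200])*4)],True,(0,0,255),1)
dr([(-.028,-.0475),(.028,-.0475),(.028,.0475),(-.028,.0475)],.106)
for p in [(-.018,-.036),(.018,-.036),(.018,.036),(-.018,.036)]: cv2.circle(a,tuple(int(v) for v in (w2p(s,pts(mount,syaw,.095,[p]))[0]-[260,200])*4),6,(0,255,0),1)
b=c["img"][0:250]
cv2.imwrite("pics/m6.png",np.vstack([cv2.convertScaleAbs(a[:350],alpha=1.3,beta=20),cv2.resize(b,(560,219))]))
E
```

```text
22.15 36.04587982043107 29.980551302433014 [-0.4778 -0.4275 -4.5956] [0.0377 0.0844 0.0166] [0.6438 0.0685 0.2995] [0.6438 0.0685] [[-0.0867 -0.9962 -0.    ]
 [-0.9962  0.0867  0.    ]
 [-0.      0.     -1.    ]] [ 2.123  -2.3157 -0.    ]
```

View pics/m6.png

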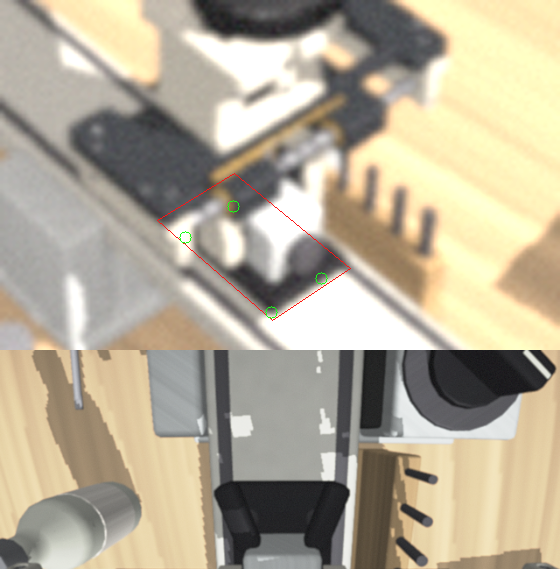

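The toe piece is over the marks with its dial (white disc side in m6, at about (305,255)) towards the tip and its sides centred between the ski edges. One numeric cross-check: does the scene camera agree on the mark positions, independent of the wrist camera?

```bash
python3 - <<'E'
from m import *
s=L("s8"); i=cv2.imread("pics/scene0.png",0); t=cv2.imread("pics/top1.png",0); ct=L("top1")
def mk(im,c):
    out=[]
    for p in [(-.018,-.036),(.018,-.036),(.018,.036),(-.018,.036)]:
        q=w2p(c,pts(mount,syaw,.095,[p]))[0]; x,y=np.int32(np.round(q)); w=im[y-5:y+6,x-5:x+6].astype(float)
        k=np.clip(np.median(w)-15-w,0,None); yy,xx=np.mgrid[-5:6,-5:6]
        f=np.array([x+(k*xx).sum()/k.sum(),y+(k*yy).sum()/k.sum()]); r=p2w(c,f,.095)
        out.append(r)
    return np.array(out).mean(0)
print(mount,mk(i,s),mk(t,ct))
E
```

```text
[0.6433 0.0627 0.095 ] [0.6436 0.061  0.095 ] [0.6449 0.0613 0.095 ]
```

All three cameras agree within about 2 mm, well inside the tolerance, so I'm handing in.

```bash
python3 - <<'E'
from h import *
print(ticket.close_job())
E
```

```text
the job is handed in; nothing more can be done
None
```

The job is handed in: the knob is clicked over at about 1.18 rad, and the toe piece is held still and level about 11 mm above its four holes, centred within about 2 mm by camera check, dial towards the tip; no verdict came back.

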